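Change over the drop-front cabinets

ROBOT

A 6-joint arm with a two-finger parallel gripper is mounted at the origin on a cart in front of the work surface, level with it; the furniture and walls round the work are solid. World frame = base frame: x ahead of the robot, y to its left, z up, the work surface at z = 0. Lengths are in m, angles in rad, forces in N, time in s.
With the tool pointing down it reaches from about 0.325 to 1 m from the base axis. Payload 5.1 kg.
Tool frame: the origin (TCP) lies on the centre line of the jaws, within the pads' length; the fingertips stand 17 mm ahead of it and the grasp point (between the pads) lies 2 mm behind it; z points along the fingers, y is the line along which they close (so a half turn about z gives the same grasp; the last joint's range is limited). The gripper opens to 85 mm and grips with 20 to 120 N. Pads are 22 mm wide; open, the fingers measure 114 mm over their backs; the gripper's body (76 mm by 85 mm) begins 54 mm behind the grasp point. The pads swing forward as they close: fully open they stand 13 mm farther back than shut.
Start: joints at [1.243, 0.124, 1.65, -0, 1.367, -0.083], TCP at [0.158, 0.631, 0.248] pointing down, gripper open.
Joint ranges: [-2.61, 2.61], [-1.02, 2.33], [0.03, 2.71], [-1.35, 4.49], [0.32, 2.68], [-2.91, 2.91]. Speed limits (rad/s): [2.57, 2.57, 3.14, 3.14, 3.14, 3.14].

INTERFACE

Orientations are given as a rotation vector (axis times angle).
In Python, from bench import arm, snapshot, camera_info gives the robot as it stands. The module is installed in compiled form; this text tells all that it offers.
- The arm moves only by the tool servo_tool, never from a script. Its argument "rows" is text: rows parted by semicolons, each of 7 numbers parted by spaces: the shift along the tool's x, y, z as a fraction of full scale, then the turn, a rotation vector about the tool's x, y, z as a fraction of full scale, then the opening in per cent of the stroke, from 0 (shut) to 100 (fully open). A call has 1 to 20 rows; each row shifts and turns the commanded pose from where the row before left it, along the tool's axes as they then stand; what a row does not reach is not made up. Full scale, the value 1, is 0.15 m for a shift and 4 degrees for a turn. A row lasts 1/8 s, in which the tool goes at most 62.5 mm and 10.7 degrees, less where a joint would pass 70% of its speed; a pose out of reach is approached as far as the arm can. A call with a number of a shift or a turn outside -1 to 1 is refused whole. A call with a gripper value outside its range is refused whole. The fingers move at their own pace and stop on an object; "newtons" is the grip in N (left out, the last holds). Time passes only in rows, so rows that do not move let the fingers close. It gives the time, the measured TCP pose, the force, the opening and the grip force at its end, in the units of the state.
- arm.state(): the state, without advancing time (a new reading comes with each control period).
- snapshot(name): name is "side" or "top" or "wrist"; returns the picture (384x512x3 uint8, red, green, blue); there is no depth.
- camera_info(name): a dict with "K" (3x3 intrinsics, pixels), "world_to_cam" (4x4, takes a point from world to camera coordinates); the wrist camera has in their place "mount" (4x4, takes a point from camera to tool coordinates, whose origin is the TCP and whose axes are the flange's). Camera axes: x right, y up, looking along -z (the intrinsics and any distortion apply to the point x, -y, -z); pixel columns grow to the right and rows downward; lengths in m; the calibration is good to about 2 mm. A picture is of the moment at which its call begins: read the wrist's pose just before it. camera_info takes no time and is no camera call.
- arm.close_job(): hands the job in; it is judged then, once.
The state is a dict: "time_s": time; "joint_positions": joint angles; "joint_velocities": joint speeds; "tau": joint torques, N m; "position": TCP position; "tcp_rot": TCP orientation; "force": force on the tool from outside, world axes, zero at the start; "ft_torque": the same for the moment, N m; "finger_gap": finger opening in m; "grasp_force": force on a finger pad.
Only numpy, scipy, OpenCV 4.12 (cv2) and the standard library are available. Lean on these libraries where they do the work, as an engineer would, in place of code of your own. Each camera call takes 0.05 s, during which the arm holds its last target. There are 200 camera calls.

TASK

Drilling is finished and sanding comes next. First push the drop-front of the wide plywood cabinet (the drill-bit cabinet), which was left hanging open, back up until it is fully shut; then pull the drop-front of the narrow plywood cabinet (the sanding cabinet) all the way down until it lies flat, and let go. The wide one must stay shut.

Things in the scene. Friction and masses are not known exactly. Their poses are not given: they have to be found in the camera images.
- wide_bar (a point): Middle of the round steel grip bar (10 mm thick, 84 mm clear between its legs) of the loop handle on the wide cabinet's drop-front. The loop lies in the panel's plane, past its free edge: 42 mm clear between bar and panel, so a finger fits each side from above. Axes: y along the bar, z from hinge to bar, x through the panel, into the cabinet when shut. Level hinge line 145 mm along -z, 50 mm above the worktop.
- wide_door (a joint): Drop-front angle of the wide plywood cabinet (220 mm wide, 155 high, 130 deep, fixed to the bench), rad: 0 = upright, shut (bar 195 mm above the worktop, 40 above the cabinet top); 1.57 = level, fully open (bar 50 mm above the worktop). Stops at both. A friction hinge (under 3 N at the bar) holds it where it is let go; no latch. Starts open, at 1.1 to 1.5.
- narrow_bar (a point): Middle of the round steel grip bar (10 mm thick, 84 mm clear between its legs) of the loop handle on the narrow cabinet's drop-front. The loop lies in the panel's plane, past its free edge: 42 mm clear between bar and panel, so a finger fits each side from above. Axes: y along the bar, z from hinge to bar, x through the panel, into the cabinet when shut. Level hinge line 145 mm along -z, 50 mm above the worktop.
- narrow_door (a joint): Drop-front angle of the narrow plywood cabinet (170 mm wide, 155 high, 130 deep, fixed to the bench), rad: 0 = upright, shut (bar 195 mm above the worktop, 40 above the cabinet top); 1.57 = level, fully open (bar 50 mm above the worktop). Stops at both. A friction hinge (under 3 N at the bar) holds it where it is let go; no latch. Starts shut.

How it is judged:
By the outcome, as a careful person would: the job done as asked, in the order asked, and still so for the second after the job is handed in, with the robot touching nothing.
It also fails if it takes over 51 s, if anything falls off the work surface, if the arm or the gripper's body presses on something with over 40 N, if the wrist force passes 120 N, or if a joint passes its speed limit or range.

## Working session

There is one attempt and no reset: what is moved stays moved. The work goes in short steps, Python scripts to look and compute and a tool call to move; the robot and the scene stay as the last step left them, time stands still between calls to the robot, and variables do not carry over. Pictures are saved under pics/ and viewed, at most 10 in all, crops included, and the job is handed in when it is done.

Besides the shell and the picture viewer there is one more tool, called after "Request:" by a JSON object that holds its "method" and its "body". servo_tool: Moves the arm, as the interface text tells. Its arguments: {"type":"object","properties":{"rows":{"type":"string"},"newtons":{"type":"number"}},"required":["rows"]}

```bash
mkdir -p pics; ls; python3 - <<'E'
from bench import arm,snapshot,camera_info
import cv2,numpy as np
for n in("side","top"):
    cv2.imwrite(f"pics/{n}0.png",cv2.cvtColor(snapshot(n),cv2.COLOR_RGB2BGR))
    c=camera_info(n);print(n,c)
print(camera_info("wrist"));print(arm.state())
E
```

```text
pics
side {'K': array([[411.95647538,   0.        , 258.24927818],
       [  0.        , 411.95647538, 189.27556809],
       [  0.        ,   0.        ,   1.        ]]), 'world_to_cam': array([[ 0.99932811, -0.03588973, -0.00743405, -0.59729125],
       [ 0.02322795,  0.46326338,  0.88591619, -0.14620208],
       [-0.02835137, -0.88549363,  0.46378576, -1.05608838],
       [ 0.        ,  0.        ,  0.        ,  1.        ]])}
top {'K': array([[369.56903845,   0.        , 255.04979101],
       [  0.        , 369.56903845, 192.85721845],
       [  0.        ,   0.        ,   1.        ]]), 'world_to_cam': array([[-0.31252701, -0.94990222, -0.00355428,  0.17780232],
       [ 0.92536905, -0.30529609,  0.22469184, -0.61547605],
       [-0.21452039,  0.06693324,  0.97442339, -0.8980384 ],
       [ 0.        ,  0.        ,  0.        ,  1.        ]])}
{'K': array([[307.82536399,   0.        , 259.28901772],
       [  0.        , 307.82536399, 197.24332347],
       [  0.        ,   0.        ,   1.        ]]), 'mount': array([[ 1.63319359e-04,  9.45819687e-01,  3.24692305e-01,
         8.
[... 261 characters left out ...]
00e+00]])}
{'time_s': 0.1, 'joint_positions': array([ 1.24341379e+00,  1.24467833e-01,  1.65152290e+00,  2.98145108e-05,
        1.36747832e+00, -8.26273478e-02]), 'joint_velocities': array([ 0.00101306, -0.00118596, -0.00327361,  0.00058851,  0.00304028,
       -0.00162526]), 'tau': array([ 3.78718314e-04, -4.24934006e+01, -3.66651857e+01, -1.34601646e-04,
        4.02544436e-03,  3.81580634e-06]), 'position': array([0.15738197, 0.63013728, 0.24716641]), 'tcp_rot': array([-3.83460785e-01, -3.11768736e+00,  2.87601885e-03]), 'force': array([ 0.37399187,  0.40042128, -0.07459887]), 'ft_torque': array([0.00571627, 0.04557743, 0.02370063]), 'grasp_force': 0.0, 'finger_gap': 0.08526707564330817}
```

View pics/side0.png

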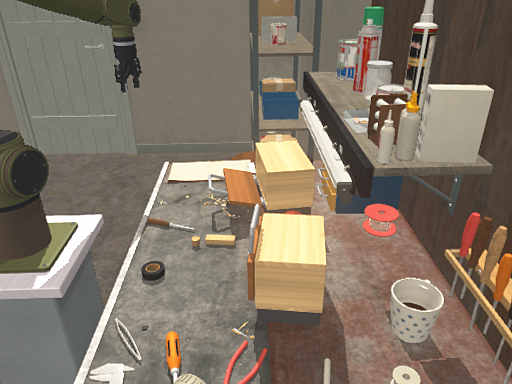

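View pics/top0.png

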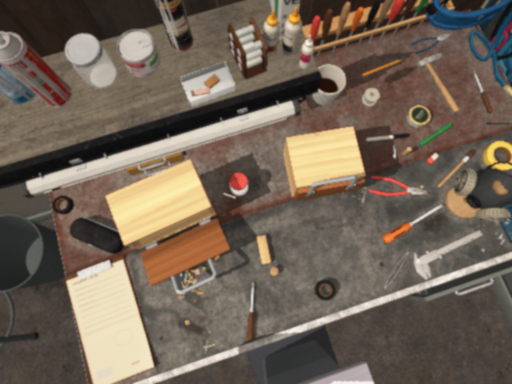

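The side view shows the narrow cabinet in front (~290,260) with its door shut and the wide one behind (~285,175) with its door open and its panel around (240,187). In the top view the wide cabinet is at (162,205), its panel at (187,252) and its loop at about (195,278). The narrow cabinet is at (325,160) and its bar at about (330,184). Next I'll zoom in.

```bash
python3 - <<'E'
import cv2
t=cv2.imread("pics/top0.png");s=cv2.imread("pics/side0.png")
cv2.imwrite("pics/tz.png",cv2.resize(t[120:300,100:380][:, :],None,fx=2.8571,fy=2.8571,interpolation=cv2.INTER_CUBIC))
cv2.imwrite("pics/sz.png",cv2.resize(s[125:325,190:340],None,fx=3,fy=3,interpolation=cv2.INTER_CUBIC))
E
```

```text
(no output)
```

View pics/tz.png

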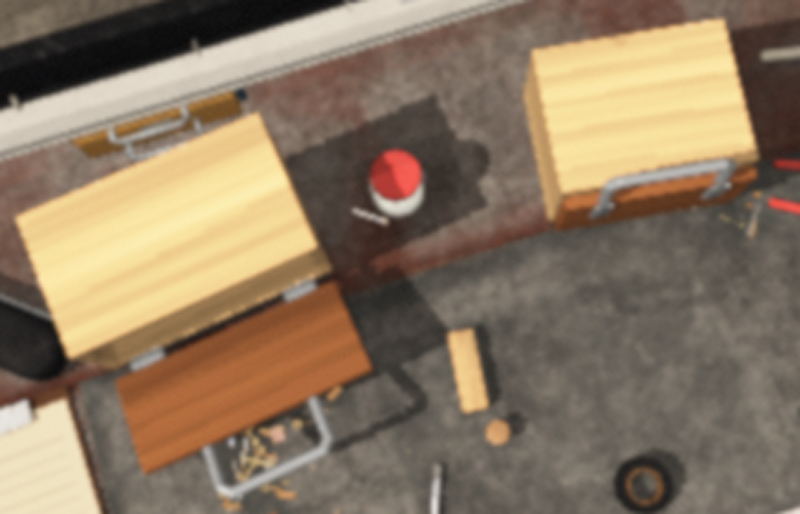

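View pics/sz.png

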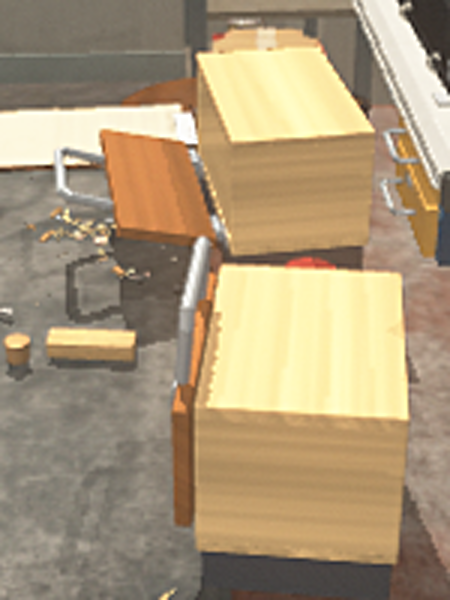

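Zoomed top view: the wide bar runs from (228,493) to (325,448) and the narrow bar from (605,185) to (730,163). Zoomed side view: the wide bar runs from (62,152) to (66,194). I'll triangulate these.

```bash
cat >h.py <<'E'
from bench import arm,snapshot,camera_info
import cv2,numpy as np
from scipy.spatial.transform import Rotation as R
def ray(n,p):
    c=camera_info(n);K=c["K"];T=c["world_to_cam"]
    d=np.linalg.inv(K)@[p[0],p[1],1];d=np.array([d[0],-d[1],-d[2]])
    Rm=T[:3,:3];return -Rm.T@T[:3,3],Rm.T@d
def onz(n,p,z):
    o,d=ray(n,p);return o+d*(z-o[2])/d[2]
def tri(a,b):
    (o,d),(q,e)=ray("top",a),ray("side",b)
    s=np.linalg.lstsq(np.c_[d,-e],q-o,rcond=None)[0]
    A,B=o+d*s[0],q+e*s[1];return (A+B)/2,np.linalg.norm(A-B)
tz=lambda x,y:(x/2.8571+100-.33,y/2.8571+120-.33)
sz=lambda x,y:(x/3+190-.33,y/3+125-.33)
E
python3 - <<'E'
from h import *
np.set_printoptions(precision=4,suppress=True)
print("wide bar mid",tri(tz(277,471),sz(64,173)))
for a,b in(((228,493),(62,152)),((325,448),(66,194))):print(tri(tz(*a),sz(*b)))
print("wide panel free corners",tri(tz(146,472),sz(103,131)),tri(tz(371,371),sz(121,233)))
for p in((17,217),(258,115),(328,262),(72,357)):print("wide top",onz("top",tz(*p),.155))
for p in((200,52),(312,50),(373,132),(232,140)):print("wide top side",onz("side",sz(*p),.155))
for p in((528,50),(725,20),(755,155),(558,215)):print("nar top",onz("top",tz(*p),.155))
for p in((220,265),(402,272),(408,418),(196,408)):print("nar top side",onz("side",sz(*p),.155))
for p in((605,182),(730,163)):print("nar bar",onz("top",tz(*p),.195))
for p in((203,242),(188,300)):print("nar bar side",onz("side",sz(*p),.195))
E
```

```text
wide bar mid (array([0.4656, 0.1858, 0.0782]), np.float64(0.0037826977266228736))
(array([0.4609, 0.2306, 0.0794]), np.float64(0.0034210328784430788))
(array([0.4708, 0.1409, 0.0786]), np.float64(0.003057360099891024))
wide panel free corners (array([0.4997, 0.2948, 0.072 ]), np.float64(0.002231990278075645)) (array([0.5228, 0.084 , 0.0672]), np.float64(0.0038722973497293473))
wide top [0.7268 0.3226 0.155 ]
wide top [0.7495 0.107  0.155 ]
wide top [0.609 0.087 0.155]
wide top [0.5992 0.3065 0.155 ]
wide top side [0.6038 0.3035 0.155 ]
wide top side [0.7192 0.3028 0.155 ]
wide top side [0.7505 0.0996 0.155 ]
wide top side [0.625  0.0895 0.155 ]
nar top [ 0.7329 -0.1311  0.155 ]
nar top [ 0.7053 -0.3029  0.155 ]
nar top [ 0.5838 -0.2819  0.155 ]
nar top [ 0.587  -0.1066  0.155 ]
nar top side [ 0.6048 -0.1222  0.155 ]
nar top side [ 0.7342 -0.1382  0.155 ]
nar top side [ 0.7083 -0.3041  0.155 ]
nar top side [ 0.5826 -0.2887  0.155 ]
nar bar [ 0.5935 -0.1445  0.195 ]
nar bar [ 0.5769 -0.2453  0.195 ]
nar bar side [ 0.5916 -0.1579  0.195 ]
nar bar side [ 0.5797 -0.2306  0.195 ]
```

Request:
{"method": "servo_tool", "body": {"rows": "0 0 0 0 0 1 42; 0 0 0 0 0 1 42; 0 0 0 0 0 1 42; 0 0 0 0 0 1 42; 0 0 0 0 0 1 42; 0 0 0 0 0 1 42; 0 0 0 0 0 1 42; 0 0 0 0 0 1 42; 0 0 0 0 0 1 42; 0 0 0 0 0 1 42; 0 0 0 0 0 1 42; 0 0 0 0 0 1 42; 0 0 0 0 0 1 42; 0 0 0 0 0 1 42; 0 0 0 0 0 1 42; 0 0 0 0 0 1 42; 0 0 0 0 0 1 42; 0 0 0 0 0 0.4 42", "newtons": 30}}

```text
time_s: 2.35
position: [0.1575, 0.6303, 0.2477]
tcp_rot: [2.095, 2.34, -0.002]
force: [-0.4, 0.5, -0.7]
finger_gap: 0.0357
grasp_force: 0.0
```

```bash
cat >>h.py <<'E'
def rel(t):
    s=arm.state();M=R.from_rotvec(s["tcp_rot"])
    return M.inv().apply(np.array(t)-s["position"])/.15
def st():
    s=arm.state();M=R.from_rotvec(s["tcp_rot"]).as_matrix()
    print(s["time_s"],s["position"].round(4),"yaw",np.degrees(np.arctan2(M[1,1],M[0,1])).round(2),"tilt",M[:2,2].round(4),"F",s["force"].round(1),s["finger_gap"].round(4),s["grasp_force"],"q",s["joint_positions"].round(2))
E
python3 -c "
from h import *
st();print(rel([.466,.186,.2]))"
```

```text
Traceback (most recent call last):
  File "h.py", line 21, in st
    print(s["time_s"],s["position"].round(4),"yaw",np.degrees(np.arctan2(M[1,1],M[0,1])).round(2),"tilt",M[:2,2].round(4),"F",s["force"].round(1),s["finger_gap"].round(4),s["grasp_force"],"q",s["joint_positions"].round(2))
                                                                                                                                                  ^^^^^^^^^^^^^^^^^^^^^
AttributeError: 'float' object has no attribute 'round'
```

```bash
sed -i 's/s\["finger_gap"\].round(4)/round(s["finger_gap"],4)/' h.py
python3 -c "
from h import *
st();print(rel([.466,.186,.2]))"
```

```text
2.35 [0.1575 0.6303 0.2477] yaw 6.33 tilt [-0.0003 -0.001 ] F [-0.4  0.5 -0.7] 0.0357 0.0 q [ 1.24  0.12  1.65 -0.    1.37  1.13]
[-3.17061904  1.71785271  0.32010569]
```

Request:
{"method": "servo_tool", "body": {"rows": "-0.2 0.11 0 0 0 0 42; -0.317 0.172 0 0 0 0 42; -0.317 0.172 0 0 0 0 42; -0.317 0.172 0 0 0 0 42; -0.317 0.172 0 0 0 0 42; -0.317 0.172 0 0 0 0 42; -0.317 0.172 0 0 0 0 42; -0.317 0.172 0 0 0 0 42; -0.317 0.172 0 0 0 0 42; -0.317 0.172 0 0 0 0 42; -0.117 0.06 0.3 0 0 0 42; 0 0 0 0 0 0 42; 0 0 0 0 0 0 42"}}

```text
time_s: 3.98
position: [0.4664, 0.1871, 0.204]
tcp_rot: [-2.094, -2.342, -0.001]
force: [-0.0, 0.1, -0.6]
finger_gap: 0.0361
grasp_force: 0.0
```

```bash
python3 -c "
from h import *
st();print(rel([.466,.186,.2]),rel([.466,.186,.078]))
s=arm.state();cv2.imwrite('pics/w1.png',cv2.cvtColor(snapshot('wrist'),cv2.COLOR_RGB2BGR))"
```

```text
3.975 [0.4664 0.1871 0.204 ] yaw 6.4 tilt [0.0002 0.0004] F [-0.   0.1 -0.6] 0.0361 0.0 q [ 0.27 -0.18  2.02  0.    1.3   0.16]
[-0.00727956 -0.00361076  0.02648877] [-0.00758412 -0.00384658  0.83982201]
```

View pics/w1.png

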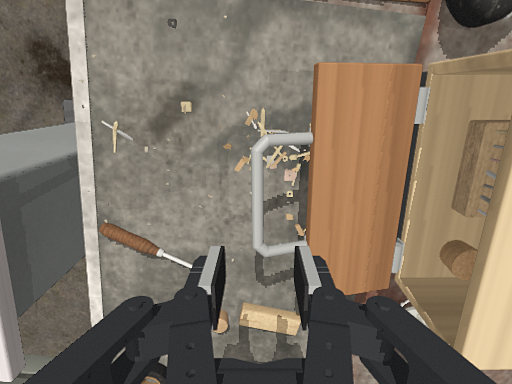

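The wrist view shows the wide bar at column 257, rows 138–252 (midpoint about 257,195), upright between the fingers. I'll cross-check its position with the wrist ray.

```bash
cat >>h.py <<'E'
def wray(p,z):
    s=arm.state();c=camera_info("wrist");d=np.linalg.inv(c["K"])@[p[0],p[1],1];d=np.array([d[0],-d[1],-d[2]])
    M=R.from_rotvec(s["tcp_rot"]).as_matrix();m=c["mount"]
    o=s["position"]+M@m[:3,3];v=M@m[:3,:3]@d;return o+v*(z-o[2])/v[2]
E
python3 -c "
from h import *
for p in((257,195),(257,145),(258,246)):
  for z in(.075,.082):print(wray(p,z))"
```

```text
[0.46509206 0.18444566 0.075     ]
[0.46486659 0.18677301 0.082     ]
[0.46028088 0.22796767 0.075     ]
[0.46018698 0.22910488 0.082     ]
[0.47150538 0.1348878  0.075     ]
[0.47110453 0.13857033 0.082     ]
```

Request:
{"method": "servo_tool", "body": {"rows": "0 -0.007 0.2 0 0 0 42; 0 0 0.2 0 0 0 42; 0 0 0.2 0 0 0 42; 0 0 0.15 0 0 0 42; 0 0 0.1 0 0 0 42; 0 0 0 0 0 0 42; 0 0 0 0 0 0 0; 0 0 0 0 0 0 0; 0 0 0 0 0 0 0; 0 0 0 0 0 0 0", "newtons": 25}}

```text
time_s: 5.28
position: [0.4643, 0.1867, 0.0763]
tcp_rot: [-2.093, -2.34, 0.003]
force: [-4.9, 1.1, 2.7]
finger_gap: 0.0092
grasp_force: 24.6
```

```bash
python3 -c "
from h import *
st()
for h in((.607,.2015),):
  n=np.array([.994,.110]);p0=arm.state()['position']
  # arc from current TCP: hinge from angle
  for th in(1.37,):
    prev=None
    for t in np.linspace(th,0,15):
      w=np.array([.145*(np.sin(th)-np.sin(t)),.145*(np.cos(t)-np.cos(th))])
      if prev is not None:print(round(t,2),'dy',((w-prev)/.15)[0].round(3),'dz',(-(w-prev)/.15)[1].round(3))
      prev=w
"
```

```text
5.275 [0.4643 0.1867 0.0763] yaw 6.37 tilt [-0.0029  0.0003] F [-4.9  1.1  2.7] 0.0092 24.5889750123024 q [ 0.27 -0.03  2.12  0.    1.06  0.16]
1.27 dy 0.023 dz -0.092
1.17 dy 0.032 dz -0.089
1.08 dy 0.041 dz -0.085
0.98 dy 0.049 dz -0.081
0.88 dy 0.057 dz -0.076
0.78 dy 0.064 dz -0.07
0.68 dy 0.07 dz -0.063
0.59 dy 0.076 dz -0.056
0.49 dy 0.081 dz -0.048
0.39 dy 0.086 dz -0.04
0.29 dy 0.089 dz -0.032
0.2 dy 0.092 dz -0.023
0.1 dy 0.094 dz -0.014
0.0 dy 0.094 dz -0.005
```

The bar is gripped. I'll follow the arc in two stages.

Request:
{"method": "servo_tool", "body": {"rows": "0 0.023 -0.092 0 0 0 0; 0 0.032 -0.089 0 0 0 0; 0 0.041 -0.085 0 0 0 0; 0 0.049 -0.081 0 0 0 0; 0 0.057 -0.076 0 0 0 0; 0 0 0 0 0 0 0; 0 0 0 0 0 0 0"}}

```text
time_s: 6.15
position: [0.4966, 0.1905, 0.1418]
tcp_rot: [2.094, 2.341, 0.004]
force: [-4.5, 2.3, 4.3]
finger_gap: 0.0092
grasp_force: 24.9
```

Request:
{"method": "servo_tool", "body": {"rows": "0 0.064 -0.07 0 0 0 0; 0 0.07 -0.063 0 0 0 0; 0 0.076 -0.056 0 0 0 0; 0 0.081 -0.048 0 0 0 0; 0 0.086 -0.04 0 0 0 0; 0 0.089 -0.032 0 0 0 0; 0 0.092 -0.023 0 0 0 0; 0 0.05 -0.008 0 0 0 0; 0 0 0 0 0 0 0; 0 0 0 0 0 0 0"}}

```text
time_s: 7.4
position: [0.5878, 0.201, 0.193]
tcp_rot: [2.093, 2.34, 0.009]
force: [-1.3, 6.7, 5.1]
finger_gap: 0.009
grasp_force: 25.3
```

```bash
python3 -c "
from h import *
st();print(rel([.607,.2015,.193]))"
```

```text
7.4 [0.5878 0.201  0.193 ] yaw 6.38 tilt [0.0054 0.0025] F [-1.3  6.7  5.1] 0.009 25.266636908054352 q [0.24 0.1  1.77 0.   1.26 0.13]
[-0.01089069  0.12728301  0.00089892]
```

Pushing further in small steps until the stop is felt.

Request:
{"method": "servo_tool", "body": {"rows": "0 0.04 0 0 0 0 0; 0 0.04 0 0 0 0 0; 0 0.03 0 0 0 0 0; 0 0.02 0 0 0 0 0; 0 0 0 0 0 0 0; 0 0 0 0 0 0 0"}}

```text
time_s: 8.15
position: [0.6047, 0.203, 0.1935]
tcp_rot: [-2.093, -2.341, -0.0]
force: [-11.3, 4.1, 11.6]
finger_gap: 0.0088
grasp_force: 26.2
```

Request:
{"method": "servo_tool", "body": {"rows": "0 0.02 0 0 0 0 0; 0 0.01 0 0 0 0 0; 0 0 0 0 0 0 0; 0 0 0 0 0 0 0"}}

```text
time_s: 8.65
position: [0.6051, 0.203, 0.1933]
tcp_rot: [-2.087, -2.336, 0.015]
force: [-26.1, 0.5, 19.6]
finger_gap: 0.0088
grasp_force: 27.5
```

Request:
{"method": "servo_tool", "body": {"rows": "0 -0.02 -0.01 0 0 0 0; 0 0 0 0 0 0 0; 0 0 0 0 0 0 42; 0 0 0 0 0 0 42; 0 0 0 0 0 0 42; 0 0 0 0 0 0 42; 0 0 -0.1 0 0 0 42; 0 0 -0.2 0 0 0 42; 0 0 -0.15 0 0 0 42; 0 0 0 0 0 0 42"}}

```text
time_s: 9.9
position: [0.6084, 0.2027, 0.2631]
tcp_rot: [2.092, 2.339, 0.008]
force: [0.8, -0.6, -0.2]
finger_gap: 0.036
grasp_force: 0.0
```

```bash
python3 -c "
from h import *
st();print(rel([.585,-.194,.26]))
a=snapshot('side')[110:330,170:350];b=snapshot('top')[120:300,100:380]
a=cv2.resize(a,None,fx=2.5,fy=2.5);b=cv2.resize(b,(450*280//360,250))
o=np.zeros((550,800,3),np.uint8);o[:,:450]=a;o[:250,450:800]=b
cv2.imwrite('pics/shut.png',o[:,:,::-1])"
```

```text
9.9 [0.6084 0.2027 0.2631] yaw 6.38 tilt [0.0059 0.0014] F [ 0.8 -0.6 -0.2] 0.036 0.0 q [ 0.24  0.09  1.66 -0.    1.38  0.13]
[-2.61104434 -0.44910124  0.01581855]
```

View pics/shut.png

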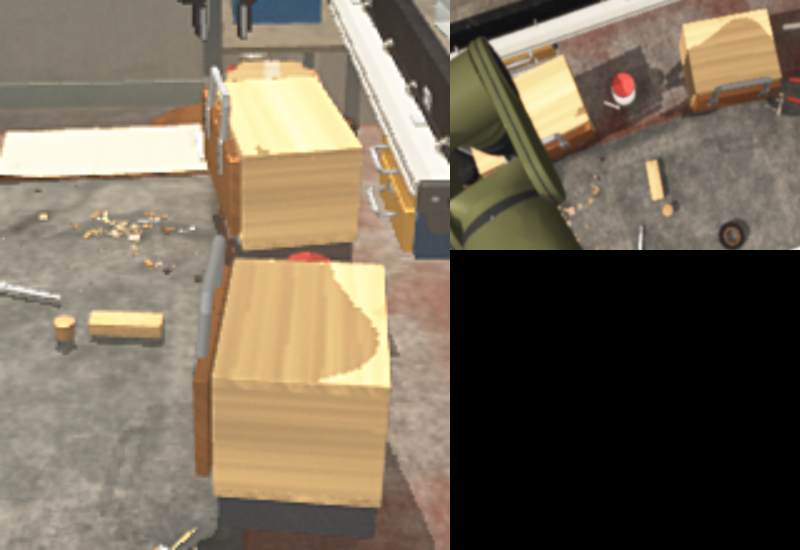

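Both drop-fronts are upright: the wide bar stands over its cabinet's front edge at (215,95) and the narrow one is unchanged. Moving to the narrow bar, with a slight lift.

Request:
{"method": "servo_tool", "body": {"rows": "0 0 -0.2 0 0 0 42; -0.2 -0.035 0 0 0 0 42; -0.3 -0.052 0 0 0 0 42; -0.3 -0.052 0 0 0 0 42; -0.3 -0.052 0 0 0 0 42; -0.3 -0.052 0 0 0 0 42; -0.3 -0.052 0 0 0 0 42; -0.3 -0.052 0 0 0 0 42; -0.3 -0.052 0 0 0 0 42; -0.2 -0.035 0 0 0 0 42; -0.11 -0.016 0 0 0 0 42; 0 0 0 0 0 1 42; 0 0 0 0 0 1 42; 0 0 0 0 0 1 42; 0 0 0 0 0 0.95 42; 0 0 0 0 0 0 42; 0 0 0 0 0 0 42"}}

```text
time_s: 12.12
position: [0.5833, -0.1938, 0.2888]
tcp_rot: [-2.394, -2.033, 0.0]
force: [0.4, -0.0, -0.1]
finger_gap: 0.036
grasp_force: 0.0
```

```bash
python3 -c "
from h import *
st();print(rel([.585,-.194,.193]))
cv2.imwrite('pics/w2.png',cv2.cvtColor(snapshot('wrist'),cv2.COLOR_RGB2BGR))"
```

```text
12.125 [ 0.5833 -0.1938  0.2888] yaw -9.34 tilt [-0.0008  0.0004] F [ 0.4 -0.  -0.1] 0.036 0.0 q [-0.41  0.03  1.69  0.    1.43 -0.25]
[2.08636413e-04 1.16278674e-02 6.38326574e-01]
```

View pics/w2.png

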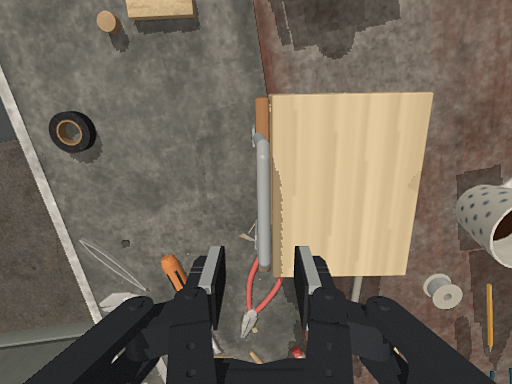

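Wrist view: the narrow bar runs from (263,138) to (265,270), with its midpoint at about (264,203). The pliers lie flat on the table, below the door's swing.

```bash
python3 -c "
from h import *
for p in((264,203),(263,143),(265,265)):print(wray(p,.195))
print(rel(wray((264,203),.193)))"
```

```text
[ 0.58727006 -0.19187951  0.195     ]
[ 0.59373409 -0.14685322  0.195     ]
[ 0.5795835  -0.24522983  0.195     ]
[0.01253402 0.02400568 0.63917226]
```

Request:
{"method": "servo_tool", "body": {"rows": "0.01 0.02 0.1 0 0 0 42; 0 0 0.2 0 0 0 42; 0 0 0.2 0 0 0 42; 0 0 0.1 0 0 0 42; 0 0 0.04 0 0 0 42; 0 0 0 0 0 0 42; 0 0 0 0 0 0 0; 0 0 0 0 0 0 0; 0 0 0 0 0 0 0; 0 0 0 0 0 0 0"}}

```text
time_s: 13.42
position: [0.5866, -0.1934, 0.1948]
tcp_rot: [2.396, 2.031, -0.0]
force: [-5.7, 0.7, 5.1]
finger_gap: 0.0087
grasp_force: 24.7
```

Request:
{"method": "servo_tool", "body": {"rows": "0 -0.095 0.005 0 0 0 0; 0 -0.094 0.014 0 0 0 0; 0 -0.092 0.023 0 0 0 0; 0 -0.09 0.032 0 0 0 0; 0 -0.085 0.041 0 0 0 0; 0 -0.082 0.049 0 0 0 0; 0 -0.075 0.056 0 0 0 0; 0 0 0 0 0 0 0; 0 0 0 0 0 0 0"}}

```text
time_s: 14.55
position: [0.493, -0.179, 0.1586]
tcp_rot: [-2.395, -2.03, 0.008]
force: [-4.3, -7.5, 0.1]
finger_gap: 0.0086
grasp_force: 25.4
```

Request:
{"method": "servo_tool", "body": {"rows": "0 -0.071 0.064 0 0 0 0; 0 -0.064 0.071 0 0 0 0; 0 -0.056 0.075 0 0 0 0; 0 -0.049 0.082 0 0 0 0; 0 -0.041 0.085 0 0 0 0; 0 -0.032 0.09 0 0 0 0; 0 -0.023 0.092 0 0 0 0; 0 -0.014 0.05 0 0 0 0; 0 0 0 0 0 0 0; 0 0 0 0 0 0 0"}}

```text
time_s: 15.8
position: [0.4445, -0.1707, 0.0687]
tcp_rot: [2.393, 2.028, 0.001]
force: [6.0, -8.0, -2.7]
finger_gap: 0.0093
grasp_force: 24.6
```

```bash
python3 -c "
from h import *
st()"
```

```text
15.8 [ 0.4445 -0.1707  0.0687] yaw -9.44 tilt [ 0.0035 -0.0033] F [ 6.  -8.  -2.7] 0.0093 24.642056822776794 q [-0.48 -0.08  2.18 -0.    1.04 -0.31]
```

Request:
{"method": "servo_tool", "body": {"rows": "0 0 0.05 0 0 0 0; 0 0 0.04 0 0 0 0; 0 0 0.03 0 0 0 0; 0 0 0.02 0 0 0 0; 0 0 0.02 0 0 0 0; 0 0 0 0 0 0 0; 0 0 0 0 0 0 0"}}

```text
time_s: 16.68
position: [0.4435, -0.1705, 0.0483]
tcp_rot: [-2.395, -2.032, 0.005]
force: [-11.9, -1.1, 28.5]
finger_gap: 0.009
grasp_force: 27.9
```

The stop is felt. Unloading, releasing and lifting clear.

Request:
{"method": "servo_tool", "body": {"rows": "0 0 -0.02 0 0 0 0; 0 0 0 0 0 0 42; 0 0 0 0 0 0 42; 0 0 0 0 0 0 42; 0 0 0 0 0 0 42; 0 0 -0.1 0 0 0 42; 0 0 -0.2 0 0 0 42; 0 0 -0.3 0 0 0 42; 0 0 -0.3 0 0 0 42; 0 0 -0.3 0 0 0 42; 0 0 0 0 0 0 42; 0 0 0 0 0 0 42"}}

```text
time_s: 18.18
position: [0.4439, -0.1695, 0.2282]
tcp_rot: [2.396, 2.031, 0.0]
force: [-0.6, 0.6, 0.0]
finger_gap: 0.036
grasp_force: 0.0
```

```bash
python3 -c "
from h import *
st()
a=snapshot('side')[110:330,170:350];b=snapshot('wrist')
a=cv2.resize(a,None,fx=2.5,fy=2.5);b=cv2.resize(b,(350,262))
o=np.zeros((550,800,3),np.uint8);o[:,:450]=a;o[:262,450:800]=b
cv2.imwrite('pics/end.png',o[:,:,::-1])"
```

```text
18.175 [ 0.4439 -0.1695  0.2282] yaw -9.42 tilt [ 0.0003 -0.0001] F [-0.6  0.6  0. ] 0.036 0.0 q [-0.48 -0.26  2.05  0.    1.35 -0.31]
```

View pics/end.png

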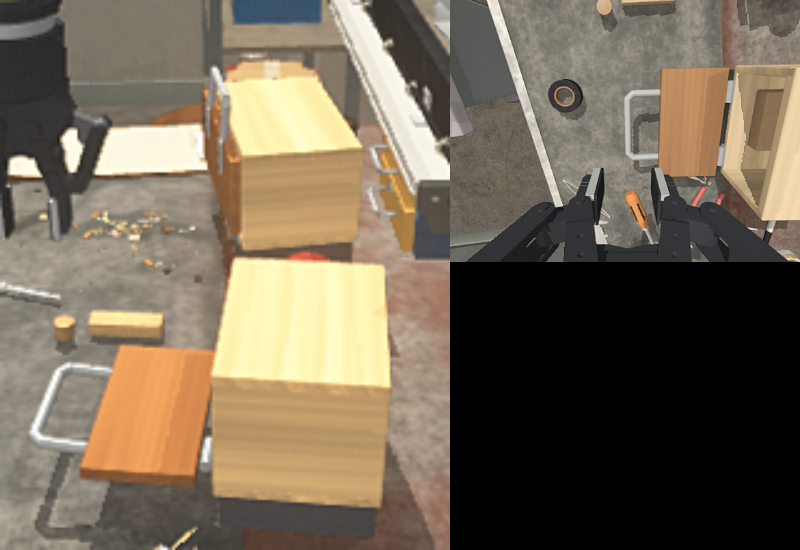

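The wide door is still shut, with its bar at (215,100). The narrow door lies level, with its loop at (65,405), and the gripper is clear of everything. Handing in.

```bash
python3 -c "
from bench import arm
print(arm.close_job())"
```

```text
the job is handed in; nothing more can be done
None
```

I pushed the wide drop-front shut, then pulled the narrow one down flat and let go; each was pressed to its stop, the last picture shows both in place with the gripper clear, and I handed the job in at about 18 s.

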